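Right the fallen stain bottle, shake it on the touch mixer, and put it back in its row

ROBOT

A 6-joint arm with a two-finger parallel gripper is mounted at the origin on the work surface. World frame = base frame: x ahead of the robot, y to its left, z up, the work surface at z = 0. Lengths are in m, angles in rad, forces in N, time in s.
With the tool pointing down it reaches from about 0.325 to 0.9 m from the base axis. Payload 6.1 kg.
Tool frame: the origin (TCP) lies between the finger pads; the fingertips stand 25 mm ahead of it and the grasp point (between the pads) lies 6 mm ahead of it; x points along the fingers, y is the direction in which the jaws open and shut, and the axes are right-handed (so a half turn about x gives the same grasp; the last joint's range is limited). The gripper opens to 87 mm and grips with 3 to 60 N. Pads are 19 mm wide; open, the fingers measure 117 mm over their backs; the gripper's body (75 mm by 190 mm) begins 51 mm behind the grasp point.
Start: joints at [1.189, 0.22, 1.526, -0, 1.395, -0.126], TCP at [0.158, 0.605, 0.248] pointing down, gripper open.
Joint ranges: [-2.98, 2.98], [-0.91, 2.08], [0.09, 2.57], [-1.24, 4.39], [0.2, 2.65], [-2.68, 2.68]. Speed limits (rad/s): [2.57, 2.57, 3.01, 3.14, 3.14, 3.14].

INTERFACE

Orientations are given as a rotation vector (axis times angle).
In Python, from bench import * gives the robot as it stands. Calls block until the motion is done:
- goto(position, orientation): joint-space move of the TCP to a pose.
- line_to(position, rot=None, v=0.15): straight line of the TCP; rot=None keeps the orientation; v is the mean speed in m/s.
- movej(angles): joint-space move.
- gripper_to(opening, effort=None): opening from 0.0 (shut) to 1.0 (fully open); effort is the grip in N (None keeps the last); returns when the fingers have stopped.
- pause(seconds).
- ik(position, orientation): joint angles nearest the present ones, or None.
- observe(): the state.
- read_camera(name): name is "scene" or "top" or "wrist"; returns the picture (480x640x3 uint8, red, green, blue); there is no depth.
- camera_model(name): a dict with "K" (3x3 intrinsics, pixels), "extrinsics" (4x4, takes a point from world to camera coordinates). Camera axes: x right, y down, z forward; pixel columns grow to the right and rows downward; lengths in m; the calibration is good to about 2 mm. A picture is of the moment at which its call begins: read the wrist's pose just before it. camera_model takes no time and is no camera call; for the wrist camera it gives the pose at the moment of the call.
A pose or a line that the arm cannot do raises PlanningError and nothing moves.
- close_job(): hands the job in, once; it reports no verdict.
The state is a dict: "clock": time; "joint_positions": joint angles; "dq": joint speeds; "joint_efforts": joint torques, N m; "position": TCP position; "eef_rot": TCP orientation; "ft_force": force on the tool from outside, world axes, zero at the start; "ft_torque": the same for the moment, N m; "gripper_width": opening from 0.0 (shut) to 1.0 (fully open).
Only numpy, scipy, OpenCV 4.12 (cv2) and the standard library are available. Lean on these libraries where they do the work, as an engineer would, in place of code of your own. Each camera call takes 0.05 s, during which the arm holds its last target. There are 200 camera calls.

TASK

One square bottle of stain has fallen over in the wooden rack. First stand it upright on its foot in the gap where it fell, between the rails and clear of its two neighbours, and let go of it; then take it again by its cap, set it upright on the middle of the touch mixer's rubber platform, press it down until the platform is fully down and hold it there for about a second to stir up the settled stain. Put it back upright in the same gap in the rack and let go, without knocking or shifting the other containers or the tobacco pipe.

Things in the scene. Friction and masses are not known exactly. Their poses are not given: they have to be found in the camera images.
- bottle_mid (a point): Centre of the fallen bottle: on its axis half-way up, 75 mm from the foot and from the cap's top. z points from foot to cap; x and y are square to its flat sides. At first it lies on a flat side across the tops of both rails, roughly square to them (within 15 degrees), its cap out over the rack's -y side, its y axis upright. Amber glass, closed, 0.24 to 0.40 kg, 150 mm long in all.
- bottle: The same bottle; this origin lies on its axis, 55 mm from the foot; same axes. Its outline from the foot up: square body 55 x 55 mm up to 98 mm, small shoulder up to 108 mm, round neck 25 mm in diameter up to 122 mm, round black screw cap 34 mm in diameter from 122 to 150 mm.
- rack: Wooden rack, fixed: board 440 (x) x 125 (y) x 12 mm with two rails along x, 10 mm wide, top 26 mm above the bench, inner faces 71 mm apart (y = +-35.5 mm). Origin: middle of the underside, on the bench; z up. The lane between the rails has four places in a row about 105 mm apart; three hold standing containers, the gap is one of the two inner places. Bottles stand on the board, 12 mm up.
- near_a_mid (a point): Standing neighbour: a bottle of just the same shape and size as the fallen one; point at its centre, 75 mm above its foot. At one end of the row.
- near_b_mid (a point): Standing neighbour, the same square bottle again; point at its centre, 75 mm above its foot. In one of the two inner places.
- near_c_mid (a point): Standing neighbour: a round steel tin 58 mm in diameter, 138 mm high with its small cap; point at its centre, 69 mm above its foot. At the other end of the row.
- near_a: Bottle near_a: origin on its axis 55 mm above its foot, z towards its cap.
- near_b: Bottle near_b: origin on its axis 55 mm above its foot, z towards its cap.
- near_c: Tin near_c: origin on its axis 55 mm above its foot, z towards its cap.
- mixer: Touch mixer, fixed to the bench: grey cast housing 165 x 130 mm and 80 mm high with a knob and a switch on its front, and a round black rubber platform on top. Origin: middle of the underside, at bench height, under the platform's centre.
- platform_top (a point): Centre of the flat top of the mixer's round rubber platform, 90 mm in diameter, 128 mm above the bench when up; it sinks straight down on a spring.
- platform (a joint): How far the platform is pressed down: 0 up, 0.006 m fully down. The spring begins to yield at about 5.5 N and needs about 12 N to go fully down; the bottle's weight alone does not move it.
- pipe_bowl (a point): A briar tobacco pipe standing on its flat-bottomed bowl (41 mm in diameter, 44 mm high, stem 125 mm long); point at the bowl's centre. To be left alone.
Things that resemble listed ones, but are neither listed nor needed, are in the scene too. What is shaped like the bottle but pink is not meant.

How it is judged:
By the outcome, as a careful person would: the job done as asked, in the order asked, and still so for the second after the job is handed in, with the robot touching nothing.
It also fails if it takes over 72 s, if anything falls off the work surface, if the arm or the gripper's body presses on something with over 40 N, if the wrist force passes 120 N, or if a joint passes its speed limit or range.

## Working session

There is one attempt and no reset: what is moved stays moved. The work goes in short steps, each a Python script; the robot and the scene stay as the last script left them, time stands still between calls to the robot, and variables do not carry over. Pictures are saved under pics/ and viewed, about 8 in all and at most 12, crops included, and the job is handed in when it is done.

```bash
mkdir -p pics; ls
python3 - <<'E'
from bench import *
import cv2,numpy as np
for n in ("scene","top"):
    im=read_camera(n); cv2.imwrite(f"pics/{n}0.png",im[:,:,::-1])
    m=camera_model(n); print(n,np.round(m["K"],1).tolist(),np.round(m["extrinsics"],4).tolist())
m=camera_model("wrist");print(np.round(m["K"],1).tolist(),np.round(m["extrinsics"],4).tolist())
s=observe();print(s)
E
```

```text
pics
scene [[447.7, 0.0, 318.6], [0.0, 447.7, 244.4], [0.0, 0.0, 1.0]] [[-0.1376, 0.9902, -0.0229, 0.1808], [0.5787, 0.0616, -0.8132, -0.2361], [-0.8038, -0.1252, -0.5815, 1.3428], [0.0, 0.0, 0.0, 1.0]]
top [[597.5, 0.0, 319.3], [0.0, 597.5, 238.9], [0.0, 0.0, 1.0]] [[0.0128, -0.9999, 0.0084, -0.0765], [-0.9888, -0.0139, -0.1485, 0.5809], [0.1486, -0.0064, -0.9889, 1.1791], [0.0, 0.0, 0.0, 1.0]]
[[390.2, 0.0, 322.0], [0.0, 390.2, 244.2], [0.0, 0.0, 1.0]] [[0.2546, 0.967, -0.002, -0.6244], [0.9234, -0.2425, 0.2974, -0.0346], [0.2871, -0.0776, -0.9548, 0.3931], [0.0, 0.0, 0.0, 1.0]]
{'clock': 0.1, 'joint_positions': array([ 1.18889303e+00,  2.21174118e-01,  1.52752739e+00, -8.85462593e-06,
        1.39464800e+00, -1.26094872e-01]), 'dq': array([ 0.00017743, -0.00330482, -0.00290655,  0.00026154, -0.00013995,
        0.00112628]), 'joint_efforts': array([ 1.08688106e-03, -4.95944238e+01, -3.88519692e+01,  7.01045827e-02,
        5.16116701e-02, -5.54197823e-05]), 'position': array([0.15795205, 0.60417923, 0.24651371]), 'eef_rot': array([ 0.19948282,  1.5618851 , -0.20216352]), 'ft_force': array([-0.77881513,  0.14441754, -0.280037  ]), 'ft_torque': array([ 0.0207446 ,  0.0219913 , -0.00210763]), 'gripper_width': 0.9987419597984677}
```

View pics/scene0.png

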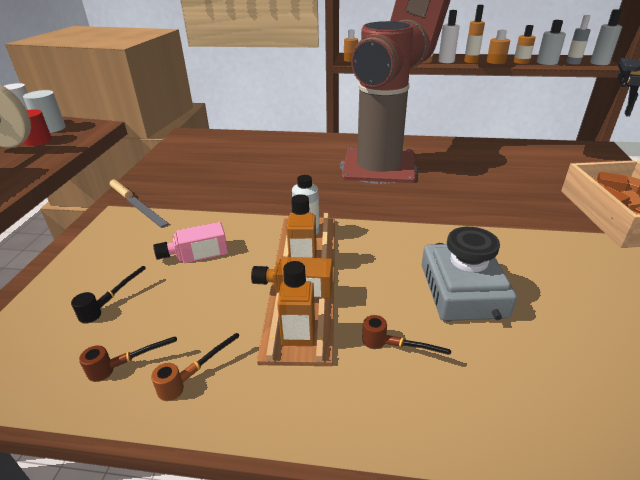

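View pics/top0.png

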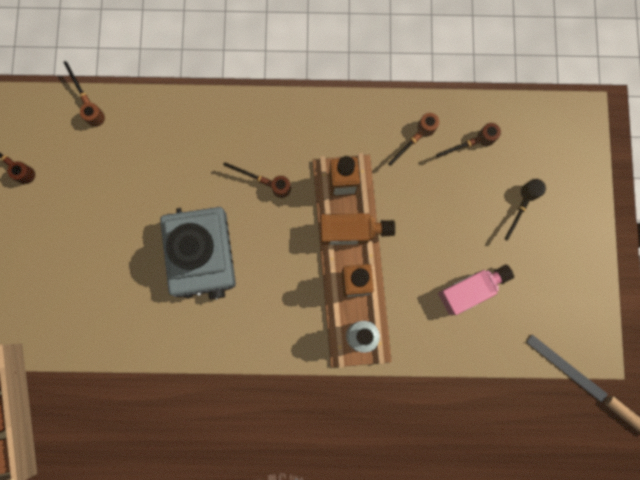

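Scene: The fallen amber bottle is at top-view (345,228), with its cap at (388,228). It lies between near_a (345,170) and near_b (358,280), and the tin is at (364,337). The mixer platform is at (190,246). The pink bottle at (472,292) is the decoy. The amber one is lying across the rails with its cap towards -y, so it is the one meant. Next I measure with masks and confirm in a crop.

```bash
cat > h.py <<'E'
import numpy as np,cv2
from bench import *
from scipy.spatial.transform import Rotation as R
def cast(m,uv,z):
    T=np.array(m["extrinsics"]);K=np.array(m["K"]);Rm=T[:3,:3];C=-Rm.T@T[:3,3]
    d=Rm.T@np.linalg.inv(K)@np.array([uv[0],uv[1],1.]);return C+d*(z-C[2])/d[2]
def proj(m,p):
    T=np.array(m["extrinsics"]);q=np.array(m["K"])@(T[:3,:3]@np.asarray(p)+T[:3,3]);return q[:2]/q[2]
def blobs(mask,amin=60):
    n,l,s,c=cv2.connectedComponentsWithStats(mask.astype(np.uint8))
    return [(s[i],c[i],(l==i).astype(np.uint8)) for i in range(1,n) if s[i][4]>=amin]
E
python3 - <<'E'
from h import *
im=cv2.imread("pics/top0.png");m=camera_model("top")
hsv=cv2.cvtColor(im,cv2.COLOR_BGR2HSV);H,S,V=cv2.split(hsv)
roi=np.zeros(H.shape,bool);roi[140:375,150:410]=1
for nm,mk,zs in (("black",(V<60)&roi,(.162,.0535,.128)),("orange",(S>200)&(H>8)&(H<20)&roi&(V>95),(.081,.110))):
    for s,c,l in blobs(mk,80):
        cn=max(cv2.findContours(l,0,2)[0],key=cv2.contourArea)
        (rc,rs,ra)=cv2.minAreaRect(cn);
        print(nm,s.tolist(),np.round(rc,1),np.round(rs,1),round(ra,1),[np.round(cast(m,rc,z)[:2],4).tolist() for z in zs])
        if nm=="orange":print(np.round(cv2.boxPoints((rc,rs,ra)),0).tolist(),[np.round(cast(m,q,.081)[:2],3).tolist() for q in cv2.boxPoints((rc,rs,ra))])
print("cam",np.round(cast(m,(0,0),1e-9),3), -np.array(m["extrinsics"])[:3,:3].T@np.array(m["extrinsics"])[:3,3])
cv2.imwrite("pics/crop1.png",cv2.resize(im[145:375,300:410],None,fx=2.6*2,fy=2.6,interpolation=2) if 0 else np.rot90(cv2.resize(im[145:375,290:410],None,fx=3.4,fy=3.4,interpolation=2),1))
E
```

```text
black [338, 157, 16, 18, 232] [345.5 165.5] [17. 15.] 90.0 [[0.7045, -0.1155], [0.7347, -0.1209], [0.714, -0.1172]]
black [382, 222, 12, 13, 151] [387.5 228. ] [12. 11.] 90.0 [[0.5863, -0.1941], [0.6049, -0.2073], [0.5921, -0.1982]]
black [164, 224, 49, 46, 1719] [188.4 246.3] [44.7 47.9] 63.4 [[0.547, 0.1726], [0.5616, 0.1958], [0.5515, 0.1799]]
black [352, 269, 16, 17, 218] [359.5 277. ] [16. 15.] 90.0 [[0.4947, -0.1424], [0.5041, -0.1505], [0.4976, -0.1449]]
black [357, 330, 15, 14, 174] [364.  336.5] [13. 14.] 90.0 [[0.3873, -0.1508], [0.386, -0.1598], [0.3869, -0.1536]]
cam [1.121 0.655 0.   ] [ 0.40014615 -0.06078015  1.25285623]
```

View pics/crop1.png

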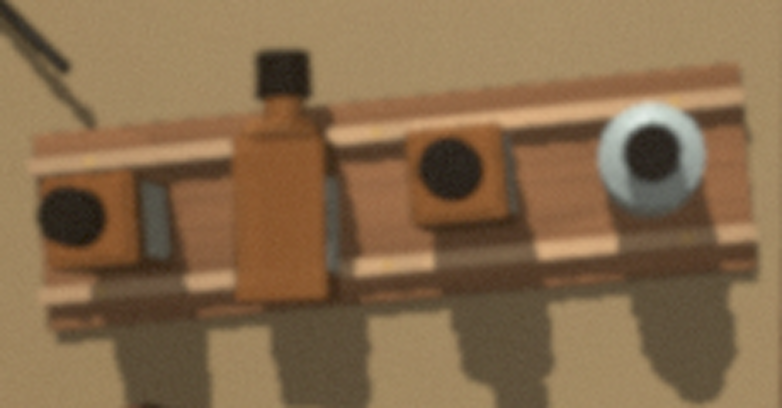

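The crop confirms one amber bottle lying across the rails: foot at crop (281,300), cap at (283,75), square to the rails within a few degrees. Near_a and near_b stand at about ±105 mm either side. Next I compute the rack axis and gap, then check reachability.

```bash
cat > chk.py <<'E'
from h import *
m=camera_model("top")
c=lambda x,y,z:cast(m,(410-y/3.4,145+x/3.4),z)
for nm,p in (("rail-y",[(32,165),(742,97)]),("rail+y",[(45,297),(752,235)])):
    a,b=[c(*q,.026) for q in p];d=a-b;print(nm,a.round(4),b.round(4),np.degrees(np.arctan2(d[1],d[0])).round(2),np.linalg.norm(d).round(4))
f=c(282,299,.081);fl=c(236,299,.081);fr=c(328,299,.081);cap=cast(m,(387.5,228),.0535)
print("foot",f,np.linalg.norm(fl-fr),"cap",cap,"len",np.linalg.norm((cap-f)[:2]),"ang",np.degrees(np.arctan2(*(cap-f)[:2])))
def rotm(yaw,tilt):
    # jaws (tool y) along -x' ; tool x = approach ; tilt from down toward +y' (neg: toward -y')
    ex=np.array([np.cos(yaw),np.sin(yaw),0]);ey=np.array([-np.sin(yaw),np.cos(yaw),0]);
    a=-np.array([0,0,1])*np.cos(tilt)+ey*np.sin(tilt)
    return a,ex
for name,P in (("pick",np.array([.605,-.207,.054])),("place",np.array([.60,-.129,.15]))):
  for t in range(-90,61,15):
    out=[]
    for sg in (1,-1):
        a,ex=rotm(np.radians(2 if name=="pick" else 6),np.radians(t));y=sg*ex;z=np.cross(a,y)
        rv=R.from_matrix(np.c_[a,y,z]).as_rotvec()
        q=ik(P-.006*a,rv);out.append(None if q is None else np.round(q,2).tolist())
    print(name,t,out)
E
python3 chk.py
```

```text
rail-y [ 0.7672 -0.156   0.026 ] [ 0.333  -0.1974  0.026 ] 5.44 0.4362
rail+y [ 0.7575 -0.0737  0.026 ] [ 0.3262 -0.1156  0.026 ] 5.54 0.4334
foot [ 0.59842172 -0.07368512  0.081     ] 0.05457143407236029 cap [ 0.60485334 -0.20731756  0.0535    ] len 0.1337871286821961 ang 177.2445298203559
pick -90 [None, None]
pick -75 [None, None]
pick -60 [[-0.01, 0.64, 1.72, -1.21, 1.18, 0.7], [-0.01, 0.64, 1.72, -1.21, 1.18, -2.44]]
pick -45 [[-0.1, 0.51, 1.74, -0.96, 1.03, 0.46], None]
pick -30 [[-0.21, 0.43, 1.74, -0.64, 0.95, 0.14], None]
pick -15 [[-0.33, 0.41, 1.69, -0.3, 0.97, -0.2], None]
pick 0 [[-0.45, 0.44, 1.62, -0.0, 1.08, -0.49], [-0.45, 0.44, 1.62, 0.0, 1.08, 2.65]]
pick 15 [[-0.56, 0.53, 1.52, 0.23, 1.25, -0.69], [-0.56, 0.53, 1.52, 0.23, 1.25, 2.45]]
pick 30 [[-0.65, 0.65, 1.41, 0.4, 1.44, -0.81], [-0.65, 0.65, 1.41, 0.4, 1.44, 2.33]]
pick 45 [[-0.72, 0.8, 1.28, 0.54, 1.65, -0.88], [-0.72, 0.8, 1.28, 0.54, 1.65, 2.26]]
pick 60 [[-0.77, 0.97, 1.15, 0.67, 1.85, -0.91], [-0.77, 0.97, 1.15, 0.67, 1.85, 2.23]]
place -90 [None, None]
place -75 [None, None]
place -60 [[0.12, 0.45, 1.77, -1.13, 1.28, 0.58], [0.12, 0.45, 1.77, -1.13, 1.28, -2.56]]
place -45 [[0.03, 0.33, 1.77, -0.88, 1.16, 0.35], None]
place -30 [[-0.08, 0.26, 1.75, -0.58, 1.1, 0.07], None]
place -15 [[-0.21, 0.24, 1.71, -0.28, 1.13, -0.21], None]
place 0 [[-0.34, 0.27, 1.64, -0.0, 1.23, -0.44], None]
place 15 [[-0.46, 0.35, 1.56, 0.23, 1.37, -0.62], [-0.46, 0.35, 1.56, 0.23, 1.37, 2.52]]
place 30 [[-0.55, 0.47, 1.47, 0.41, 1.54, -0.74], [-0.55, 0.47, 1.47, 0.41, 1.54, 2.4]]
place 45 [[-0.63, 0.61, 1.38, 0.56, 1.72, -0.81], [-0.63, 0.61, 1.38, 0.56, 1.72, 2.33]]
place 60 [[-0.68, 0.76, 1.29, 0.7, 1.89, -0.85], [-0.68, 0.76, 1.29, 0.7, 1.89, 2.29]]
```

```bash
cat >> h.py <<'E'
def pose(G,yaw,tilt):
    """TCP pos, rotvec for grasp point G; jaws along x' (yaw deg), tilt deg from down toward +y'"""
    y,t=np.radians([yaw,tilt]);ex=np.array([np.cos(y),np.sin(y),0]);ey=np.array([-np.sin(y),np.cos(y),0])
    a=np.array([0,0,-np.cos(t)])+ey*np.sin(t)
    return np.asarray(G,float)-.006*a,R.from_matrix(np.c_[a,ex,np.cross(a,ex)]).as_rotvec(),a
def st(tag=""):
    s=observe();print(tag,"t%.1f"%s["clock"],"p",s["position"].round(4),"f",s["ft_force"].round(1),"tq",s["ft_torque"].round(2),"g %.3f"%s["gripper_width"]);return s
GAP=np.array([.599,-.130]);RYAW=5.5
E
python3 - <<'E'
from h import *
C=np.array([.605,-.207,.0535]);p,rv,a=pose(C,2.75,45)
up=p-.1*a
goto(up+[0,-.02,.15],rv);st();line_to(up,v=.2);st("pre")
m=camera_model("wrist");im=read_camera("wrist")[:,:,::-1].copy()
cv2.drawMarker(im,tuple(int(i) for i in proj(m,C)),(255,0,255),0,14,1)
cv2.imwrite("pics/w1.png",im)
E
```

```text
t3.6 p [ 0.6091 -0.3008  0.2786] f [-0.1 -0.5 -0.5] tq [-0.48  0.01  0.04] g 1.001
pre t4.5 p [ 0.6093 -0.2825  0.1301] f [-0.2  0.4  1. ] tq [-0.5  -0.01 -0.02] g 0.999
```

View pics/w1.png

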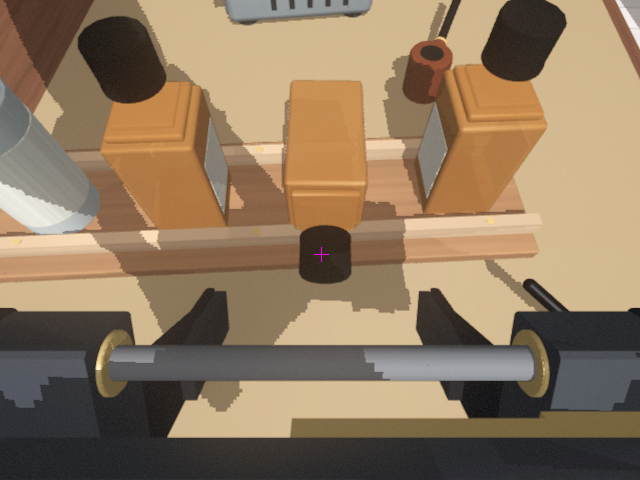

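The cap is at (325,255) against the projected (321,255), about 2 mm off in x. I correct for that, then grasp and lift.

Run:
```python
from h import *
C=np.array([.607,-.2065,.0535]);p,rv,a=pose(C,2.75,45)
line_to(p,v=.1);st("at");gripper_to(0,60);st("grip")
line_to(p+[0,0,.16],v=.15);st("up")
m=camera_model("scene");im=read_camera("scene")[:,:,::-1]
cv2.imwrite("pics/s1.png",cv2.resize(im[150:380,200:400],None,fx=2.6,fy=2.6))
```

```text
at t5.7 p [ 0.6076 -0.2115  0.0584] f [-0.1 -0.2  0.1] tq [-0.52  0.06  0.03] g 1.001
grip t6.7 p [ 0.6073 -0.2107  0.0577] f [ 0.2 -0.2 -1.1] tq [-0.58 -0.05 -0.19] g 0.375
up t7.9 p [ 0.6067 -0.2104  0.2162] f [-0.1 -0.4 -3. ] tq [-1.23 -0.01 -0.07] g 0.375
```

View pics/s1.png

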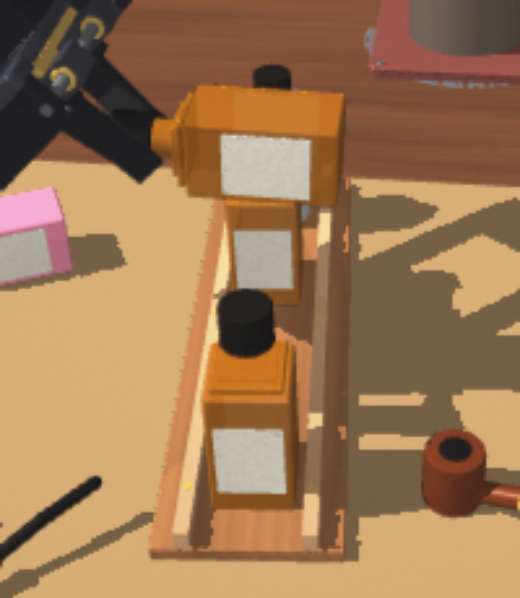

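Held rigidly with the axis level. Now I swing it upright above the gap.

Run:
```python
from h import *
p,rv,a=pose([*GAP,.255],RYAW,-45)
line_to(p,rv,v=.045);pause(.2);st("rot")
m=camera_model("scene");im=read_camera("scene")[:,:,::-1].copy()
def box(c,z0,z1,h):
    y=np.radians(RYAW);ex=np.array([np.cos(y),np.sin(y),0]);ey=np.array([-np.sin(y),np.cos(y),0])
    for i,j in((1,1),(1,-1),(-1,-1)):
        q=[proj(m,[c[0],c[1],z]+h*(i*ex+j*ey)) for z in(z0,z1)]
        cv2.line(im,*[tuple(int(round(v)) for v in k) for k in q],(255,0,255),1)
box(GAP,.119,.217,.0275);box(GAP,.012,.11,.0275)
cv2.imwrite("pics/s2.png",cv2.resize(im[130:380,200:420],None,fx=2.4,fy=2.4))
```

```text
rot t10.4 p [ 0.5986 -0.1262  0.2594] f [ 0.2 -0.9 -3.9] tq [ 0.81  0.15 -0.01] g 0.379
```

View pics/s2.png

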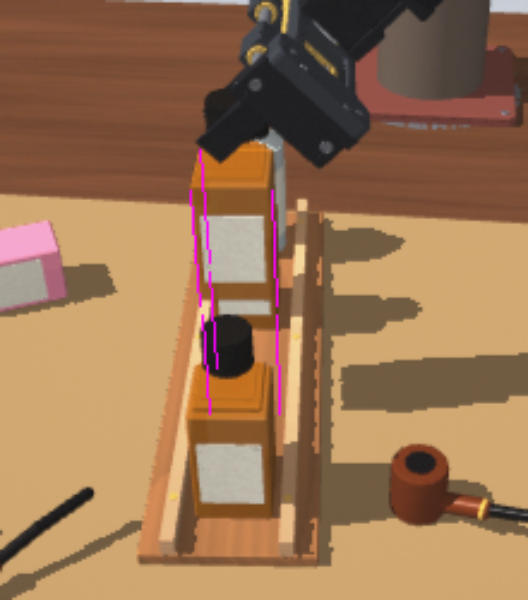

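The bottle is upright and its edges match the projected box. Now I lower until contact, then release and retreat.

```bash
cat >> h.py <<'E'
def lower(p,step=.0015,dmax=.012,thr=3):
    p=np.array(p,float);f0=observe()["ft_force"][2];d=0
    while d<dmax:
        d+=step;line_to(p-[0,0,d],v=.03);f=observe()["ft_force"][2]
        if f-f0>thr:break
    print("lowered",d,"df",f-f0);return p-[0,0,d]
E
python3 - <<'E'
from h import *
p,rv,a=pose([*GAP,.154],RYAW,-45)
line_to(p,rv,v=.08);st("low")
p=lower(p);st("contact")
gripper_to(1.0);st("open")
line_to(p-.09*a,v=.12);st("back")
m=camera_model("wrist");im=read_camera("wrist")[:,:,::-1]
im2=read_camera("scene")[:,:,::-1];mt=read_camera("top")[:,:,::-1]
cv2.imwrite("pics/top2.png",mt)
o=np.hstack([cv2.resize(im,(480,360)),cv2.resize(np.ascontiguousarray(im2[150:380,220:400]),(282,360))]);cv2.imwrite("pics/c2.png",o)
E
```

```text
low t11.8 p [ 0.5991 -0.1258  0.1591] f [-0.  -0.  -3.3] tq [ 0.73  0.13 -0.  ] g 0.370
lowered 0.009 df 9.207502416372238
contact t13.3 p [ 0.5994 -0.126   0.1509] f [-0.3  0.6  5.9] tq [-0.19  0.37 -0.04] g 0.375
open t14.5 p [ 0.5986 -0.1258  0.1492] f [ 0.2  0.2 -0.9] tq [0.39 0.09 0.06] g 0.999
back t15.4 p [ 0.5921 -0.0626  0.2123] f [-0.5 -1.2  0.3] tq [ 0.32  0.12 -0.  ] g 1.001
```

View pics/c2.png

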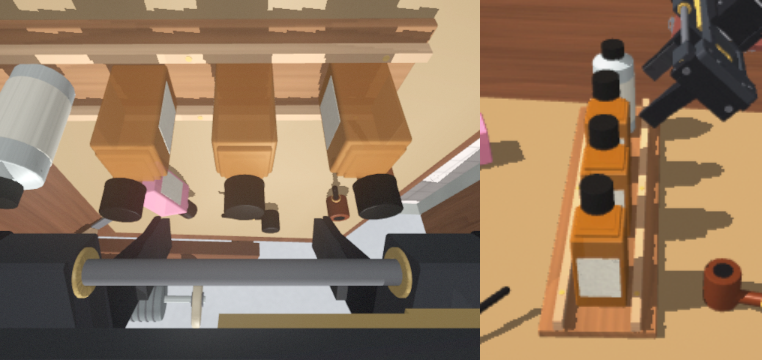

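It stands upright in the gap, clear of both neighbours. Next I go above it, tool down, and measure the cap before the second grasp.

Run:
```python
from h import *
p,rv,a=pose([*GAP,.255],RYAW,0)
line_to(p,rv,v=.09);pause(.2);st("above")
m=camera_model("wrist");im=read_camera("wrist")[:,:,::-1].copy()
e=proj(m,[*GAP,.162]);print("exp top",e,"bot",proj(m,[*GAP,.134]))
g=cv2.cvtColor(im,cv2.COLOR_BGR2HSV)[:,:,2]
for s,c,l in blobs(g<70,300):print(s.tolist(),c.round(0))
for z,h in((.162,.017),(.134,.017)):
    pts=np.array([proj(m,[GAP[0]+h*np.cos(t),GAP[1]+h*np.sin(t),z]) for t in np.linspace(0,6.28,40)]).astype(int)
    cv2.polylines(im,[pts],True,(255,0,255),1)
cv2.imwrite("pics/w3.png",im)
```

```text
above t16.8 p [ 0.5989 -0.1287  0.2606] f [-0.7 -0.9  0.3] tq [-0.09  0.03 -0.01] g 0.997
exp top [322.96795428 259.84432513] bot [322.92513218 246.59343219]
[446, 48, 25, 27, 541] [458.  61.]
[458, 222, 65, 58, 2732] [490. 250.]
[303, 224, 44, 20, 402] [325. 232.]
[0, 231, 50, 50, 1985] [ 22. 255.]
[140, 231, 63, 58, 2461] [172. 259.]
[150, 289, 78, 59, 2271] [198. 325.]
[417, 289, 223, 129, 15943] [546. 360.]
[0, 308, 640, 172, 44213] [223. 428.]
```

View pics/w3.png

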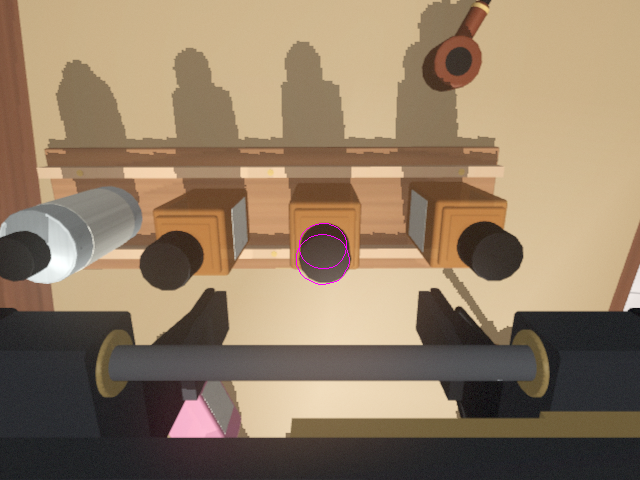

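Run:
```python
from h import *
p,rv,a=pose([*GAP,.1475],RYAW,0)
line_to(p,v=.1);st("at");gripper_to(0,60);st("grip")
line_to(p+[0,0,.20],v=.15);st("up")
o=[]
for n,(u,v) in (("scene",(472,250)),("top",(190,246))):
    im=cv2.imread(f"pics/{n}0.png");m=camera_model(n)
    g=cv2.cvtColor(im,cv2.COLOR_BGR2HSV)[:,:,2]<75
    b=[x for x in blobs(g,300) if abs(x[1]-[u,v]).max()<20]
    for s,c,l in b: print(n,s.tolist(),c.round(1))
    f=4;im=cv2.resize(im[v-45:v+45,u-48:u+48],None,fx=f,fy=f,interpolation=2)
    for z,h in((.128,.045),):
        pts=np.array([(proj(m,[.5515+h*np.cos(t),.18+h*np.sin(t),z])-[u-48,v-45])*f for t in np.linspace(0,6.28,60)]).astype(int)
        cv2.polylines(im,[pts],True,(255,0,255),1)
    o.append(im)
cv2.imwrite("pics/mix.png",np.hstack(o))
```

```text
at t18.1 p [ 0.5996 -0.1302  0.1545] f [-0.6 -0.2  0.6] tq [-0.1   0.03 -0.03] g 1.000
grip t19.0 p [ 0.5992 -0.13    0.1536] f [ 1.8 -0.  -1.2] tq [-0.05 -0.29 -0.04] g 0.376
up t20.5 p [ 0.5985 -0.1299  0.352 ] f [ 0.3  0.1 -4.2] tq [-0.06  0.04 -0.03] g 0.375
scene [447, 227, 53, 38, 1511] [472.8 244.6]
top [161, 223, 53, 58, 2098] [185.7 248.1]
```

View pics/mix.png

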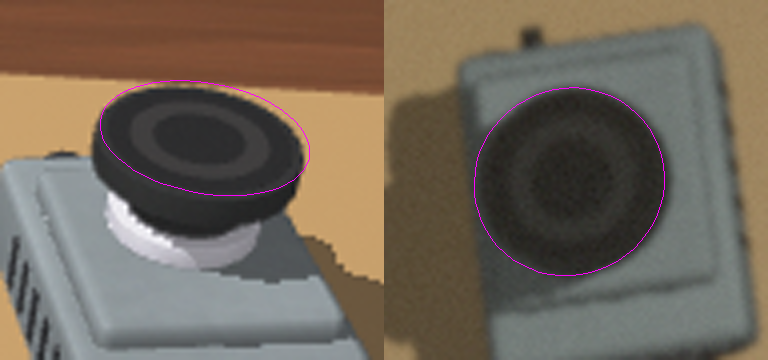

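The circle fits well in the top view. The scene view puts the centre about 4 mm nearer -y, so I take (0.5525, 0.177). Now I place and press.

Run:
```python
from h import *
M=np.array([.5525,.177])
p,rv,a=pose([*M,.345],RYAW,0)
line_to(p,rv,v=.18);pause(.1)
p2,_,_=pose([*M,.268],RYAW,0)
line_to(p2,v=.1);pause(.2);st("over");
p3=lower(p2,step=.0015,dmax=.012,thr=3);s=st("touch");im=read_camera("scene")[:,:,::-1].copy()
z0=s["position"][2]
p4=lower(p3,step=.001,dmax=.016,thr=20);st("pressed")
pause(1.2);s=st("held");print("dz",z0-s["position"][2])
im2=read_camera("scene")[:,:,::-1].copy()
cv2.imwrite("pics/press.png",np.hstack([cv2.resize(np.ascontiguousarray(i[120:330,400:540]),None,fx=2.8,fy=2.8) for i in(im,im2)]))
```

```text
over t23.6 p [0.5529 0.1771 0.275 ] f [ 0.6 -0.2 -3.4] tq [-0.03  0.06  0.02] g 0.372
lowered 0.006 df 5.730256072687606
touch t24.6 p [0.5528 0.1771 0.2689] f [-1.  -1.1  2.4] tq [-0.19  0.41  0.  ] g 0.371
lowered 0.010000000000000002 df 22.19376240339772
pressed t27.1 p [0.5537 0.1772 0.2631] f [-5.3 -1.  25.4] tq [-0.43  1.92 -0.01] g 0.373
held t28.3 p [0.5537 0.1772 0.2631] f [-5.9 -1.2 24.9] tq [-0.41  1.94 -0.01] g 0.375
dz 0.005844976306560168
```

View pics/press.png

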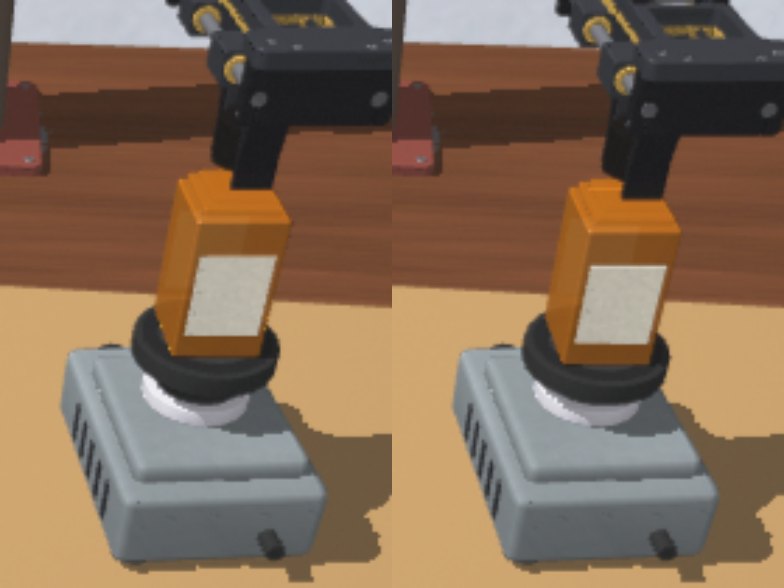

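Pressed: the platform is down 5.8 mm with 25 N on the wrist, held for over 1.2 s, and the white stem is visibly shorter. Now I carry it back.

Run:
```python
from h import *
s=observe();
line_to(s["position"]+[0,0,.085],v=.1)
p,rv,a=pose([*GAP,.345],RYAW,0)
line_to(p,rv,v=.18);pause(.2);st("above gap")
m=camera_model("scene");im=read_camera("scene")[:,:,::-1].copy()
y=np.radians(RYAW);ex=np.array([np.cos(y),np.sin(y),0]);ey=np.array([-np.sin(y),np.cos(y),0])
for i,j in((1,1),(1,-1)):
    q=[proj(m,[*GAP,z]+.0275*(i*ex+j*ey)) for z in(.2095,.3075)]
    cv2.line(im,*[tuple(int(round(v)) for v in k) for k in q],(255,0,255),1)
cv2.imwrite("pics/s5.png",cv2.resize(im[80:330,220:400],None,fx=2.4,fy=2.4))
```

```text
above gap t31.5 p [ 0.599  -0.1294  0.3511] f [ 0.3 -1.1 -3.5] tq [-0.07  0.05 -0.01] g 0.373
```

View pics/s5.png

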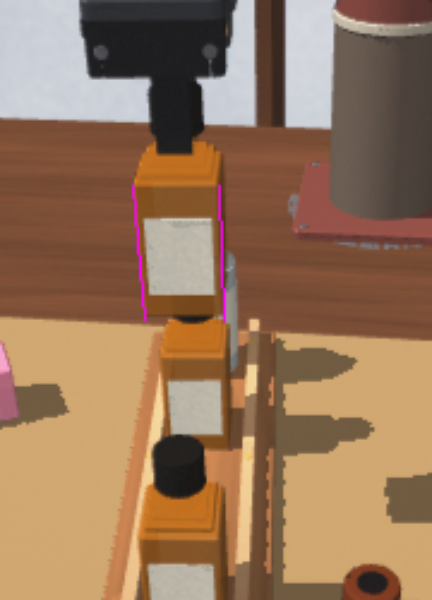

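The bottle is still upright and matches the projected outline (crop (135,185)–(225,320)). Now I lower and release it.

Run:
```python
from h import *
p,rv,a=pose([*GAP,.153],RYAW,0)
line_to(p,v=.12);pause(.1);st("low")
p=lower(p);st("contact")
gripper_to(1.0);st("open")
line_to(p+[0,0,.11],v=.12);st("off")
m=camera_model("wrist");im=read_camera("wrist")[:,:,::-1].copy()
for c in(.162,.134):
    pts=np.array([proj(m,[GAP[0]+.017*np.cos(t),GAP[1]+.017*np.sin(t),c]) for t in np.linspace(0,6.28,40)]).astype(int)
    cv2.polylines(im,[pts],True,(255,0,255),1)
line_to(p+[0,.1,.25],v=.25)
sc=read_camera("scene")[:,:,::-1]
# neighbours: top-camera caps before/after
t=read_camera("top")[:,:,::-1];old=cv2.imread("pics/top0.png")
for nm,i in(("before",old),("after",t)):
    g=cv2.cvtColor(np.ascontiguousarray(i),cv2.COLOR_BGR2HSV)[:,:,2]<60;g[:140]=0;g[375:]=0;g[:,:325]=0;g[:,410:]=0
    print(nm,[(c.round(1).tolist(),int(s[4])) for s,c,l in blobs(g,80)])
cv2.imwrite("pics/fin.png",np.hstack([cv2.resize(im,(480,360)),cv2.resize(np.ascontiguousarray(sc[150:380,220:400]),(282,360))]))
st("end")
```

```text
low t33.4 p [ 0.5995 -0.1302  0.1598] f [-0.1  0.2 -3.4] tq [-0.1  -0.02 -0.06] g 0.375
lowered 0.0075 df 9.449846421914193
contact t34.6 p [ 0.5998 -0.1302  0.1533] f [-1.4  0.9  6.1] tq [ 0.02  0.63 -0.04] g 0.370
open t35.8 p [ 0.599  -0.13    0.1515] f [ 0.1 -0.1  1.2] tq [-0.15  0.05 -0.  ] g 1.003
off t36.8 p [ 0.5985 -0.1298  0.2603] f [ 0.9  0.2 -0.6] tq [-0.08  0.04 -0.03] g 1.001
before [([345.5, 165.6], 232), ([387.6, 228.0], 151), ([359.5, 277.1], 218), ([363.9, 336.5], 174)]
after [([346.0, 166.0], 201), ([351.5, 222.7], 208), ([359.4, 277.3], 190), ([364.0, 336.4], 149)]
end t37.8 p [ 0.5984 -0.0308  0.3989] f [ 0.2  0.3 -0.7] tq [-0.1   0.03  0.02] g 1.004
```

View pics/fin.png

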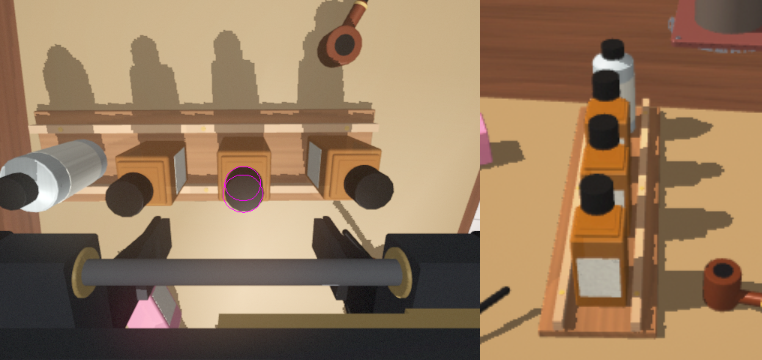

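The bottle stands upright in its gap (wrist view (243,188), on the projected circles). The neighbours' caps have moved by no more than about 0.6 px, and the pipe is undisturbed. Handing in.

```bash
python3 -c "
from bench import *
pause(.5);close_job()"
```

```text
the job is handed in; nothing more can be done
```

I did the job in the order asked and handed it in at about 38 s on the clock, against the 72 s limit; no verdict was reported.

- **Standing it up:** I took the fallen amber bottle by its cap, swung it upright, stood it in the gap and let go.
- **Mixing:** I took it again by the cap from above, set it on the mixer platform and pressed. The tool went down 5.8 mm (full travel is 6 mm) with about 25 N at the wrist, held for over 1.2 s. The platform's position itself can't be read; the force is well above the 12 N it needs, and the pictures show it lower.
- **Putting it back:** I returned it to the same gap, let go and moved the gripper clear.

**Last checks:**
- **Bottle:** it stands upright in the gap, with its cap where I expected it to within a pixel or two.
- **Neighbours:** the caps of the other three containers moved by at most about 0.6 px (roughly 1 mm) between the first and last top views, which is within measuring noise.
- **Pipe:** the listed pipe looks unmoved by eye; I did not measure it.

**One disagreement:** the two fixed cameras differed by about 4 mm in y on the platform's centre. I used a value in between, so the bottle may have stood 2–3 mm off the exact middle.

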